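Push a fresh water-filter cartridge through the spring flap

ROBOT

A 6-joint arm with a two-finger parallel gripper is mounted at the origin on a cart in front of the work surface, level with it; the furniture and walls round the work are solid. World frame = base frame: x ahead of the robot, y to its left, z up, the work surface at z = 0. Lengths are in mm, angles in rad, forces in N, time in s.
With the tool pointing down it reaches from about 275 to 825 mm from the base axis. Payload 5.2 kg.
Tool frame: the origin (TCP) lies at the very end of the fingers, on their centre line; the grasp point (between the pads) lies ctrl.hold_point_z behind it (ctrl.hold_point_z is the distance from the TCP to the grasp point, in mm); z points along the fingers, y is the line along which they close (so a half turn about z gives the same grasp; the last joint's range is limited). The gripper opens to 93 mm and grips with 3 to 60 N. Pads are 15 mm wide; open, the fingers measure 128 mm over their backs; the gripper's body (75 mm by 188 mm) begins 65 mm behind the grasp point.
Start: joints at [0.963, 0.259, 1.535, -0, 1.348, -0.203], TCP at [216.588, 505.563, 218.653] pointing down, gripper open.
Joint ranges: [-3.14, 3.14], [-0.91, 2.08], [0.19, 2.58], [-1.22, 4.36], [0.22, 2.71], [-3.12, 3.12]. Speed limits (rad/s): [2.57, 2.57, 3.14, 3.14, 3.14, 3.14].

INTERFACE

Orientations are given as a unit quaternion [x, y, z, w].
In Python, from rig import ctrl gives the robot as it stands. The module is installed in compiled form; this text tells all that it offers.
- The arm moves only by the shell command python3 -m pendant 'ROWS' [FORCE]. ROWS is JSON, a list of rows, each a list of 7 numbers: the turn, a rotation vector about the world's x, y, z in degrees, then the shift along the world's x, y, z in cm, then the closure, from 0 (fully open) to 1 (shut). A call has 1 to 20 rows; each row is the pose to reach, as a shift and turn from the pose commanded when the call began; what a row does not reach only later rows make up. A row lasts 1/8 s, in which the tool goes at most 62.5 mm and 10.7 degrees, less where a joint would pass 70% of its speed; a pose out of reach is approached as far as the arm can. A call with a gripper value outside its range is refused whole. The fingers move at their own pace and stop on an object; FORCE is the grip in N (left out, the last holds). Time passes only in rows, so rows that repeat a pose let the fingers close. It gives the time, the measured TCP pose, the force, the opening and the grip force at its end, in the units of the state.
- ctrl.observe(): the state, without advancing time (a new reading comes with each control period).
- ctrl.read_camera(name): name is "scene" or "top" or "wrist"; returns a dict with "color" (420x560x3 uint8, blue, green, red), "depth" (420x560 float32, mm along the optical axis (not along the pixel's ray), 0 where there is no reading), "mtx" (3x3 intrinsics, pixels), "view" (4x4, takes a point from world to camera coordinates); the wrist camera has in their place "hand_eye" (4x4, takes a point from camera to tool coordinates, whose origin is the TCP and whose axes are the flange's). Camera axes: x right, y down, z forward; pixel columns grow to the right and rows downward; lengths in mm; the calibration is good to about 2 mm. A picture is of the moment at which its call begins: read the wrist's pose just before it.
- ctrl.hand_in(): hands the job in; it is judged then, once.
The state is a dict: "time_s": time; "joints": joint angles; "joint_vel": joint speeds; "joint_torque": joint torques, N m; "eef_pos": TCP position; "tool_rot": TCP orientation; "wrist_force": force on the tool from outside, world axes, zero at the start; "wrist_torque": the same for the moment, N m; "opening": opening from 0.0 (shut) to 1.0 (fully open); "grasp_force": force on a finger pad.
Only numpy, scipy, OpenCV 4.12 (cv2) and the standard library are available. Lean on these libraries where they do the work, as an engineer would, in place of code of your own. Each camera call takes 0.05 s, during which the arm holds its last target. There are 200 camera calls.

TASK

Fit the fresh water-filter cartridge (white with a blue fin) into the filter unit: outlet end first, slide it in through the blue spring flap and on against the spring until both flap leaves drop shut behind its tail, then let it come back against them and let go. Do not force it: push gently, and stop as soon as it goes solid. Leave the used brown cartridge and the other things where they stand.

Things in the scene. Friction and masses are not known exactly. Their poses are not given: they have to be found in the camera images.
- filter_unit: White countertop water-filter unit, fixed, 258 mm long, 104 mm wide. Origin on the counter under the middle of the bay's mouth, in the plane of the closed blue flap; +x leads into the bay, +z up. The bay is 61 mm wide, 42 mm high, its floor 6 mm above the counter, all slick plastic. Behind it, from x = 123 mm, a rear block 92 mm high with a steel spout (x = 168 mm) 200 mm high.
- guide_front (a point): middle of the front opening of the guides, on the grey floor plate 65 mm before the mouth. Two flared guide walls (tops 26 mm above the counter) narrow from about 87 mm apart here to 59 mm at the mouth.
- bay_roof (a point): middle of the roof's front edge, at the roof's top, 52 mm above the counter. A 21 mm wide slot, open at the front, runs along the roof's middle; a cartridge's fin travels in it. The flap's two leaves, 33 mm long, hang from this edge and leave the middle free for the fin.
- follower_face (a point): centre of the face of the black spring-loaded follower plate in the bay, x = 68 mm in the unit's frame at rest. It pushes a cartridge back with 1.5 N plus 0.1 N per mm, damped (about 0.35 N more per 10 mm/s), toward the inside of the closed leaves, which hold the cartridge in.
- bay: the bay's fixed guides, side walls, roof and hard stops (all of the bay but its floor, leaves and follower); origin and axes those of the filter unit
- hard_stop (a point): floor point at the hard stops that a cartridge's outlet face meets at x = 106 mm, its tail then being 36 mm beyond the mouth. The leaves drop shut behind the tail when it is about 33 mm beyond the mouth.
- fresh: The fresh cartridge: slick white box 70 (x) x 56 (y) x 32 (z) mm, 0.15 to 0.25 kg, blue band near its outlet end (+x). Origin under the middle of the underside. A blue upright fin to hold it by, 44 (x) x 12 (y) mm, stands from 32 to 90 mm above the underside; in the bay the roof hides it up to 46 mm: hold it with fingertips at least 50 mm above the underside.
- fresh_tail (a point): middle of the lower edge of the fresh cartridge's tail face (x = -35 mm on it)
- fresh_outlet (a point): middle of the lower edge of the fresh cartridge's outlet face (x = +35 mm on it)
- leaf_left (a joint): hinge of the left leaf (y = +20 mm in the unit's frame) of the blue spring flap: 0 = hanging shut, grows as it is pushed in and up, 1.55 rad = lying open under the roof. Sprung shut; it cannot swing outward.
- leaf_right (a joint): hinge of the right leaf (y = -20 mm in the unit's frame) of the blue spring flap: 0 = hanging shut, grows as it is pushed in and up, 1.55 rad = lying open under the roof. Sprung shut; it cannot swing outward.
- used: The used cartridge, same shape and size, light brown with a dark brown fin and band. Origin under the middle of the underside.
- mug: bystander: white dotted mug, 82x114x91 mm; origin under its middle
- glass: bystander: empty clear drinking glass, 81 mm wide, 92 mm high; origin under its middle
- honey: bystander: jar with a red lid, 65 mm wide, 100 mm high; origin under its middle
- tub: bystander: green-lidded plastic tub, 96x137x53 mm; origin under its middle
- spice: bystander: spice jar with a dark lid, 41 mm wide, 105 mm high; origin under its middle

How it is judged:
By the outcome, as a careful person would: the job done as asked, in the order asked, and still so for the second after the job is handed in, with the robot touching nothing.
It also fails if it takes over 56 s, if anything falls off the work surface, if the arm or the gripper's body presses on something with over 40 N, if the wrist force passes 120 N, or if a joint passes its speed limit or range.

## Working session

There is one attempt and no reset: what is moved stays moved. The work goes in short steps, Python scripts to look and compute and a shell command to move; the robot and the scene stay as the last step left them, time stands still between calls to the robot, and variables do not carry over. Pictures are saved under pics/ and viewed, at most 10 in all, crops included, and the job is handed in when it is done.

```bash
mkdir -p pics; cat > h.py <<'E'
import numpy as np, cv2
from rig import ctrl
def grab(n):
    s=ctrl.observe(); c=ctrl.read_camera(n); np.savez('/tmp/%s.npz'%n,**c,pos=s['eef_pos'],rot=s['tool_rot']); return s,c
E
python3 - <<'E'
from h import *
s,c=grab('top'); cv2.imwrite('pics/top1.png',c['color'])
s2,d=grab('scene'); cv2.imwrite('pics/scene1.png',d['color'])
print(s, ctrl.hold_point_z); print(c['mtx'],c['view'],d['view'])
E
```

```text
{'time_s': 0.0, 'joints': array([ 9.63224164e-01,  2.59350472e-01,  1.53607169e+00,  1.49425528e-05,
        1.34799276e+00, -2.02814381e-01]), 'joint_vel': array([-8.26260188e-04,  1.16838956e-03, -7.87411098e-05,  5.36740887e-04,
        2.40243415e-03, -1.72594227e-04]), 'joint_torque': array([-6.63042483e-04, -4.37305605e+01, -2.84010208e+01,  7.17610982e-02,
        4.15352779e-02, -1.38105756e-04]), 'eef_pos': array([216.25366366, 505.1142143 , 217.81825926]), 'tool_rot': array([ 2.01001778e-01,  9.79590453e-01, -8.34484024e-04, -3.65860813e-04]), 'wrist_force': array([ 0.45336256, -0.20182774, -0.22661466]), 'wrist_torque': array([ 0.02848081, -0.01819243,  0.0330361 ]), 'grasp_force': 0.0, 'opening': 1.002112044623327} 18.8
[[399.42279547   0.         281.16771104]
 [  0.         399.42279547 209.11744576]
 [  0.           0.           1.        ]] [[-1.25790567e-02 -9.99797476e-01 -1.57090402e-02  3.69703651e+01]
 [-9.93365268e-01  1.42910591e-02 -1.14110519e-01  5.77724323e+02]
 [ 1.14311908e-01  1.41694123e-02 -9.93343856e-01  1.22938791e+03]
 [ 0.00000000e+00  0.00000000e+00  0.00000000e+00  1.00000000e+00]] [[ 5.01836144e-01 -8.64937486e-01  6.60530517e-03 -2.55446478e+02]
 [-6.31944453e-01 -3.71846596e-01 -6.79982586e-01  4.11376212e+02]
 [ 5.90598589e-01  3.37065653e-01 -7.33198508e-01  9.72411419e+02]
 [ 0.00000000e+00  0.00000000e+00  0.00000000e+00  1.00000000e+00]]
```

View pics/top1.png

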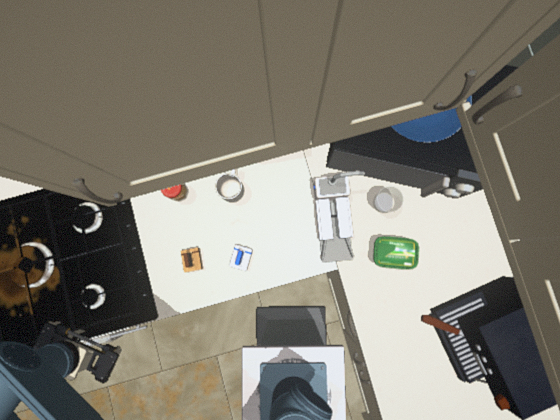

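View pics/scene1.png

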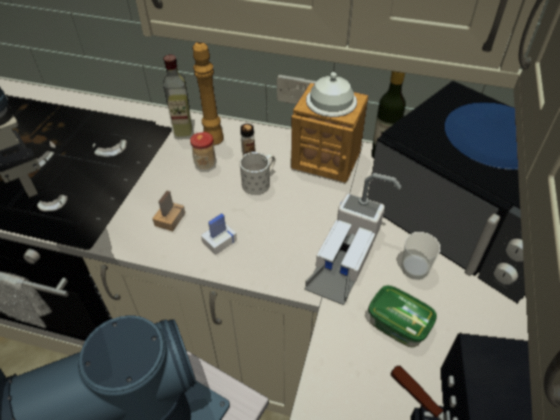

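The top view shows the fresh cartridge at about (241,256), the used one at (192,259), and the unit with its spout at (333,185), its mouth at about (337,240) facing down the image. I'll measure colours and depth there and view an enlarged crop.

```bash
cat >> h.py <<'E'
from scipy.spatial.transform import Rotation as R
def load(n):
    d=dict(np.load('/tmp/%s.npz'%n))
    if 'view' in d: d['T']=np.linalg.inv(d['view'])
    else:
        M=np.eye(4); M[:3,:3]=R.from_quat(d['rot']).as_matrix(); M[:3,3]=d['pos']; d['T']=M@d['hand_eye']
    return d
def cloud(d):
    v,u=np.mgrid[:420,:560]; z=d['depth']; K=d['mtx']
    p=np.stack([(u-K[0,2])/K[0,0]*z,(v-K[1,2])/K[1,1]*z,z],-1)
    return p@d['T'][:3,:3].T+d['T'][:3,3]
def plane(d,u,v,h):
    K=d['mtx']; r=d['T'][:3,:3]@np.array([(u-K[0,2])/K[0,0],(v-K[1,2])/K[1,1],1]); o=d['T'][:3,3]
    return o+r*(h-o[2])/r[2]
E
python3 - <<'E'
from h import *
for n in('top','scene'):
    d=load(n);P=cloud(d);c=d['color'].astype(int)
    m=((c[...,0]-c[...,2]>60)&(d['depth']>0)&(P[...,2]<150)&(P[...,0]<800)).astype(np.uint8)
    k,l,st,ce=cv2.connectedComponentsWithStats(m)
    for i in range(1,k):
        if st[i,4]>5:
            q=P[l==i]; print(n,st[i],ce[i].round(1),np.median(q,0).round(0),q.min(0).round(),q.max(0).round())
d=load('top');P=cloud(d)
for u,v in [(333,185),(320,210),(346,210),(337,250),(325,257),(352,257),(334,178),(300,230)]: print(u,v,P[v,u].round(0))
a=cv2.resize(d['color'][165:275,300:375],None,fx=5,fy=5,interpolation=2); b=cv2.resize(d['color'][235:280,215:270],None,fx=7,fy=7,interpolation=2)
o=np.zeros((550,770,3),np.uint8);o[:,:375]=a;o[:315,380:765]=b;cv2.imwrite('pics/crop.png',o)
E
```

```text
top [234 248   9  17  75] [238.  256.3] [433. 159.  89.] [409. 148.  30.] [458. 179.  95.]
top [245 251   6   3  11] [247.4 252. ] [445. 137.  32.] [442. 129.  27.] [448. 144.  38.]
scene [210 214  13  10  45] [216.1 218.6] [424. 157.  89.] [405. 148.  84.] [444. 165.  92.]
scene [327 265   4   3   7] [328.3 266. ] [ 483. -121.   22.] [ 481. -126.   16.] [ 486. -117.   26.]
scene [341 269   6   5  18] [343.8 271.3] [ 487. -161.   25.] [ 485. -167.   17.] [ 487. -154.   34.]
333 185 [ 641. -128.  103.]
320 210 [572. -92.  49.]
346 210 [ 571. -173.   50.]
337 250 [ 448. -147.    3.]
325 257 [ 426. -108.    6.]
352 257 [ 425. -192.   14.]
334 178 [ 649. -123.  172.]
300 230 [513. -30.  -0.]
```

View pics/crop.png

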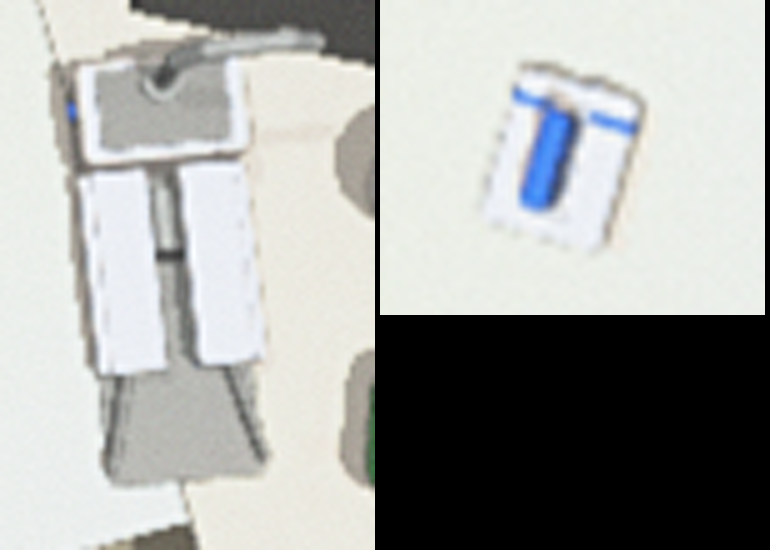

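The enlarged crop shows the unit with its mouth toward the robot (roof front corners at about crop (98,372) and (262,360)). On the fresh cartridge the band, so the outlet, is at the far end, yawed about -13°. I'll go above it for a close look.

```bash
python3 -m pendant '[[0,0,3,6,-5,1,0],[0,0,6,12,-10,2,0],[0,0,10,16,-15,3,0],[0,0,10,20,-20,3,0],[0,0,10,20,-25,3,0],[0,0,10,21,-30,3,0],[0,0,10,21,-35,3,0],[0,0,10,21,-35,3,0],[0,0,10,21,-35,3,0],[0,0,10,21,-35,3,0],[0,0,10,21,-35,3,0]]'
python3 - <<'E'
from h import *
s,c=grab('wrist'); cv2.imwrite('pics/w1.png',c['color']); print(s['eef_pos'],c['hand_eye'].round(2),c['mtx'])
d=load('wrist');P=cloud(d);c=d['color'].astype(int)
m=((c[...,0]-c[...,2]>60)&(d['depth']>0)).astype(np.uint8)
k,l,st,ce=cv2.connectedComponentsWithStats(m)
for i in range(1,k):
    if st[i,4]>50:
        q=P[l==i]; print(st[i],ce[i].round(1),np.median(q,0).round(1),q.min(0).round(),q.max(0).round())
        t=q[q[:,2]>86]
        if len(t)>50:
            r=cv2.minAreaRect(t[:,:2].astype(np.float32)); print(r,t[:,2].mean())
E
```

```text
time_s: 1.48
eef_pos: [426.3, 156.8, 248.5]
tool_rot: [0.114, 0.994, 0.0, -0.0]
wrist_force: [-0.4, 0.7, -0.2]
opening: 1.001
grasp_force: 0.0
[426.32253629 156.84528134 248.53587318] [[  -0.     -0.96   -0.29   83.31]
 [   1.     -0.     -0.      0.36]
 [   0.     -0.29    0.96 -165.66]
 [   0.      0.      0.      1.  ]] [[317.26737594   0.         284.93701092]
 [  0.         317.26737594 211.3877199 ]
 [  0.           0.           1.        ]]
[283 177  11  38 257] [287.8 195.5] [426.3 160.   89.4] [408. 151.  88.] [446. 169.  92.]
((426.59185791015625, 159.536376953125), (8.769497871398926, 40.865474700927734), 73.03772735595703) 89.46621624806401
```

View pics/w1.png

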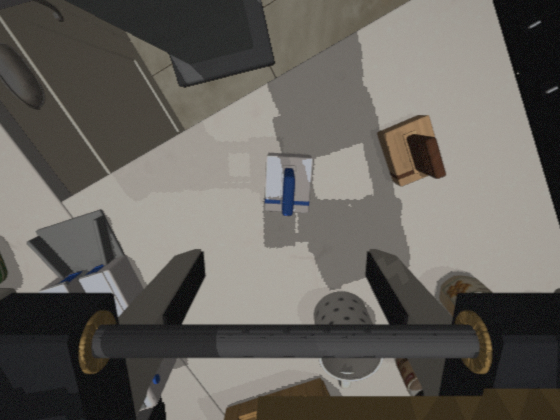

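The wrist picture shows the fresh cartridge at about (288,185), its fin spanning (283–294,177–215), band toward the far side; fin centre is (426.5,159.5) at yaw about -15°. The unit's mouth is at lower left, about (90,270). Now I'll descend and grasp.

```bash
python3 -m pendant '[[0,0,-2,0,0.3,-6,0],[0,0,-2,0,0.3,-12,0],[0,0,-2,0,0.3,-17,0.3],[0,0,-2,0,0.3,-19.4,0.6],[0,0,-2,0,0.3,-19.4,0.7],[0,0,-2,0,0.3,-19.4,1],[0,0,-2,0,0.3,-19.4,1],[0,0,-2,0,0.3,-19.4,1],[0,0,-2,0,0.3,-19.4,1],[0,0,-2,0,0.3,-19.4,1]]' 30
python3 - <<'E'
from h import *
s,c=grab('wrist'); print(s['eef_pos'])
d=load('top');P=cloud(d)
# roof tops: white pixels height 46..58 in unit region
m=(P[...,2]>47)&(P[...,2]<56)&(P[...,0]>470)&(P[...,0]<620)&(P[...,1]<-70)&(P[...,1]>-210)
K=d['mtx'];v,u=np.nonzero(m);q=np.array([plane(d,a,b,52)[:2] for a,b in zip(u,v)],np.float32);print(len(q),cv2.minAreaRect(q),q.min(0),q.max(0))
d=load('scene');P=cloud(d)
m=(P[...,2]>47)&(P[...,2]<57)&(P[...,0]>470)&(P[...,0]<620)&(P[...,1]<-70)&(P[...,1]>-210)
v,u=np.nonzero(m);q=np.array([plane(d,a,b,52)[:2] for a,b in zip(u,v)],np.float32);print(len(q),cv2.minAreaRect(q))
E
```

```text
time_s: 2.78
eef_pos: [426.7, 158.6, 54.9]
tool_rot: [0.132, 0.991, 0.0, 0.0]
wrist_force: [-0.5, -0.1, -0.1]
opening: 0.187
grasp_force: 0.0
[426.6795602  158.55751179  54.8822934 ]
1013 ((552.55419921875, -134.8347930908203), (141.3026885986328, 104.255615234375), 4.51749324798584) [ 481.08197 -191.62402] [618.88025 -77.3042 ]
1469 ((548.3110961914062, -136.06199645996094), (139.73060607910156, 104.1129379272461), 4.856148719787598)
```

```bash
python3 -m pendant '[[0,0,0,0,0,0,1],[0,0,0,0,0,0,1],[0,0,0,0,0,0,1],[0,0,0,0,0,1,1],[0,0,0,0,0,3,1],[0,0,0,-1,0,6,1],[0,0,3,-2,-4,7,1],[0,0,8,-3,-9,7,1],[0,0,14,-4,-14,7,1],[0,0,19,-5,-19,7,1],[0,0,19.7,-6,-24,7,1],[0,0,19.7,-7,-29,7,1],[0,0,19.7,-7.5,-31,7,1],[0,0,19.7,-7.5,-31,7,1],[0,0,19.7,-7.5,-31,7,1],[0,0,19.7,-7.5,-31,7,1]]'
python3 - <<'E'
from h import *
s,c=grab('wrist'); cv2.imwrite('pics/w2.png',c['color'])
d=load('wrist');P=cloud(d);c=d['color'].astype(int)
m=(P[...,2]>45)&(P[...,2]<58)&(P[...,0]>450)&(P[...,0]<620)&(P[...,1]<-70)&(P[...,1]>-210)&(d['depth']>0)
v,u=np.nonzero(m);q=np.array([plane(d,a,b,52)[:2] for a,b in zip(u,v)],np.float32);print(len(q),cv2.minAreaRect(q), P[m][:,2].mean())
E
```

```text
time_s: 4.82
eef_pos: [351.6, -150.3, 124.6]
tool_rot: [-0.04, 0.999, 0.0, -0.0]
wrist_force: [-0.1, -0.7, -1.7]
opening: 0.128
grasp_force: 30.0
694 ((503.4880065917969, -138.4063720703125), (43.15773391723633, 39.20586395263672), 4.52481746673584) 51.13295309169136
```

View pics/w2.png

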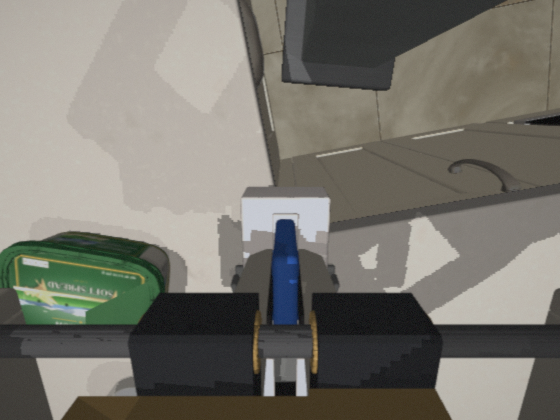

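The picture shows the cartridge hanging straight in the grip, tail at rows 188–232 (cols 243–329), fin at col 285; the roof slot is visible at (285,375) below it. I'll measure the cartridge offset in the hand, and the slot's centre.

```bash
python3 - <<'E'
from h import *
d=load('wrist');P=cloud(d);c=d['color'].astype(int)
ok=d['depth']>0
yaw=np.deg2rad(4.6);ex=np.array([np.cos(yaw),np.sin(yaw)]);ey=np.array([-ex[1],ex[0]])
def uf(p): q=p[...,:2]-np.array([481.5,-140.8]); return np.stack([q@ex,q@ey],-1)
U=uf(P)
m=(P[...,2]>97)&(P[...,2]<107)&ok&(abs(P[...,0]-330)<60)&(P[...,1]<-100)&(P[...,1]>-200)
v,u=np.nonzero(m); q=np.array([uf(plane(d,a,b,101.7)) for a,b in zip(u,v)])
print('tcp',uf(d['pos']),'body',len(q),np.percentile(q,[.5,99.5],0),P[m][:,2].mean())
for lo in range(int(q[:,0].min()),int(q[:,0].min())+30,4):
    t=q[(q[:,0]>=lo)&(q[:,0]<lo+4)]
    if len(t): print(lo,t[:,1].min().round(1),t[:,1].max().round(1))
m=(P[...,2]>45)&(P[...,2]<58)&ok&(U[...,0]>-10)&(U[...,0]<60)&(abs(U[...,1])<40)
for r in range(355,400,5):
    cs=np.nonzero(m[r])[0]
    if len(cs): 
        g=np.argmax(np.diff(cs)); a,b=cs[g],cs[g+1]; print(r,a,b,uf(plane(d,a,r,52)).round(1),uf(plane(d,b,r,52)).round(1))
v,u=np.nonzero(m);q=np.array([uf(plane(d,a,b,52)) for a,b in zip(u,v)]);print('roof front',np.percentile(q[:,0],[0,1,2]))
# flared guide tops/floor visible
m=ok&(P[...,2]>18)&(P[...,2]<34)&(U[...,0]>-75)&(U[...,0]<5)&(abs(U[...,1])<60)
q=U[m];print(len(q))
for lo in range(-70,0,10):
    t=q[(q[:,0]>=lo)&(q[:,0]<lo+10),1]
    if len(t): print(lo,len(t),[x.round(1) for x in (t[t<0].max(initial=-99),t[t>0].min(initial=99),t.min(),t.max())])
E
```

```text
tcp [-130.22441078    0.93159171] body 4349 [[-165.2123864   -26.46103146]
 [-121.19131929   28.45544524]] 101.45344951735228
-165 -26.4 28.5
-161 -26.6 28.6
-157 -26.6 28.7
-153 -26.3 28.3
-149 -26.5 28.4
-145 -26.6 28.6
-141 -26.6 28.6
-137 -26.3 28.3
360 273 296 [ 2.8 -9.9] [ 2.8 11.2]
365 273 296 [  8.4 -10. ] [ 8.4 11.3]
370 273 296 [ 14.1 -10. ] [14.1 11.3]
375 273 296 [ 19.9 -10.1] [19.9 11.4]
380 273 296 [ 25.7 -10.2] [25.8 11.4]
385 273 296 [ 31.6 -10.3] [31.7 11.5]
390 273 296 [ 37.6 -10.3] [37.7 11.5]
395 273 296 [ 43.7 -10.4] [43.7 11.6]
roof front [0.50805358 0.51640477 0.55126741]
113
-70 34 [np.float64(-45.5), np.float64(47.2), np.float64(-50.2), np.float64(51.0)]
-60 79 [np.float64(-45.3), np.float64(46.4), np.float64(-51.0), np.float64(51.9)]
```

Very well aligned: the cartridge centre is at unit (-130, 1.0) and the slot mid is at y = 0.7. Lower onto the guide plate.

```bash
python3 -m pendant '[[0,0,0,3.5,0.25,0,1],[0,0,0,7,0.52,0,1],[0,0,0,7,0.52,-2,1],[0,0,0,7,0.52,-4,1],[0,0,0,7,0.52,-5.5,1],[0,0,0,7,0.52,-6,1],[0,0,0,7,0.52,-6.2,1],[0,0,0,7,0.52,-6.2,1]]'
```

```text
time_s: 5.88
eef_pos: [422.0, -146.3, 63.1]
tool_rot: [-0.039, 0.999, -0.0, 0.0]
wrist_force: [0.6, 0.3, -1.9]
opening: 0.125
grasp_force: 30.0
```

```bash
python3 -m pendant '[[0,0,0,0,0.12,-0.1,1],[0,0,0,0,0.12,-0.1,1],[0,0,0,0,0.12,-0.1,1]]'
python3 - <<'E'
from h import *
yaw=np.deg2rad(4.6);ex=np.array([np.cos(yaw),np.sin(yaw)]);ey=np.array([-ex[1],ex[0]])
s=ctrl.observe();q=s['eef_pos'][:2]-np.array([481.5,-140.8]);print(q@ex,q@ey,np.rad2deg(2*np.arctan2(s['tool_rot'][0],s['tool_rot'][1])))
E
```

```text
time_s: 6.25
eef_pos: [421.7, -145.1, 61.8]
tool_rot: [-0.039, 0.999, -0.0, 0.0]
wrist_force: [1.3, -0.1, -1.7]
opening: 0.127
grasp_force: 30.0
-59.985603841774825 0.5073169950572574 -4.503160033812107
```

```bash
python3 -m pendant '[[0,0,0,0.6,0.05,0,1],[0,0,0,1.2,0.1,0,1],[0,0,0,1.8,0.14,0,1],[0,0,0,2.4,0.19,0,1],[0,0,0,3,0.24,0,1],[0,0,0,3.6,0.29,0,1],[0,0,0,4.2,0.34,0,1],[0,0,0,4.8,0.38,0,1],[0,0,0,5.4,0.43,0,1],[0,0,0,6,0.48,0,1],[0,0,0,6,0.48,0,1]]'
```

```text
time_s: 7.62
eef_pos: [482.9, -140.5, 61.9]
tool_rot: [-0.039, 0.999, -0.0, 0.001]
wrist_force: [0.8, -0.2, -3.8]
opening: 0.127
grasp_force: 30.0
```

```bash
python3 -m pendant '[[0,0,0,0.5,0.04,0,1],[0,0,0,1,0.08,0,1],[0,0,0,1.5,0.12,0,1],[0,0,0,2,0.16,0,1],[0,0,0,2.5,0.2,0,1],[0,0,0,3,0.24,0,1],[0,0,0,3.5,0.28,0,1],[0,0,0,4,0.32,0,1],[0,0,0,4.5,0.36,0,1],[0,0,0,5,0.4,0,1],[0,0,0,5,0.4,0,1]]'
python3 - <<'E'
from h import *
yaw=np.deg2rad(4.6);ex=np.array([np.cos(yaw),np.sin(yaw)]);ey=np.array([-ex[1],ex[0]])
s,c=grab('wrist');cv2.imwrite('pics/w3.png',c['color']);q=s['eef_pos'][:2]-np.array([481.5,-140.8]);print(q@ex,q@ey,s['wrist_force'],s['wrist_torque'])
E
```

```text
time_s: 9.0
eef_pos: [531.8, -136.1, 61.4]
tool_rot: [-0.039, 0.999, 0.0, 0.0]
wrist_force: [-2.9, 0.1, -5.0]
opening: 0.126
grasp_force: 30.0
50.565215391709984 0.6773216956864081 [-2.9083066   0.08491772 -5.00946068] [0.02164355 0.45660449 0.03562332]
```

View pics/w3.png

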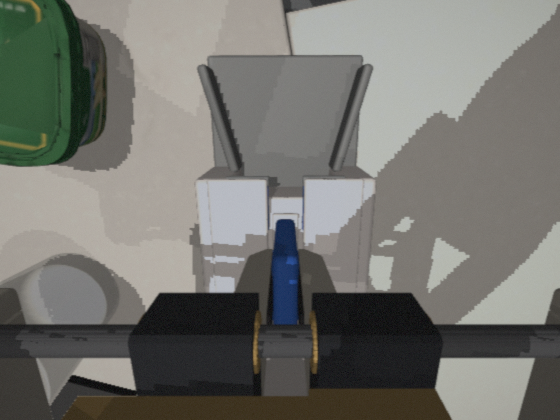

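The picture shows the cartridge well centred in the slot (fin at col 285, slot 268–303), with only spring forces. Continue slowly.

```bash
python3 -m pendant '[[0,0,0,0.2,0.02,0,1],[0,0,0,0.4,0.03,0,1],[0,0,0,0.6,0.05,0,1],[0,0,0,0.8,0.06,0,1],[0,0,0,1,0.08,0,1],[0,0,0,1.2,0.1,0,1],[0,0,0,1.4,0.11,0,1],[0,0,0,1.6,0.13,0,1],[0,0,0,1.7,0.14,0,1],[0,0,0,1.8,0.14,0,1],[0,0,0,1.8,0.14,0,1]]'
python3 - <<'E'
from h import *
yaw=np.deg2rad(4.6);ex=np.array([np.cos(yaw),np.sin(yaw)]);ey=np.array([-ex[1],ex[0]])
s=ctrl.observe();q=s['eef_pos'][:2]-np.array([481.5,-140.8]);print(q@ex,q@ey)
E
```

```text
time_s: 10.42
eef_pos: [549.6, -134.7, 61.6]
tool_rot: [-0.039, 0.999, 0.0, -0.0]
wrist_force: [-4.6, 0.1, -3.7]
opening: 0.125
grasp_force: 30.0
68.39609397730236 0.6040950981679698
```

```bash
python3 -m pendant '[[0,0,0,0.05,0,0,1],[0,0,0,0.05,0,0,1],[0,0,0,0.1,0.01,0,1],[0,0,0,0.1,0.01,0,1]]'; python3 -m pendant '[[0,0,0,0.05,0,0,1],[0,0,0,0.05,0,0,1],[0,0,0,0.05,0,0,1]]'
python3 - <<'E'
from h import *
s,c=grab('scene');d=c['color'];cv2.imwrite('pics/s2.png',cv2.resize(d[210:310,290:400],None,fx=5,fy=5,interpolation=2))
s,c=grab('wrist');cv2.imwrite('pics/w4.png',cv2.resize(c['color'][140:280,180:390],None,fx=3,fy=3,interpolation=2))
E
```

```text
time_s: 10.92
eef_pos: [550.7, -134.7, 61.7]
tool_rot: [-0.039, 0.999, -0.0, 0.0]
wrist_force: [-4.9, -0.1, -4.5]
opening: 0.13
grasp_force: 30.0
time_s: 11.3
eef_pos: [551.2, -135.0, 62.0]
tool_rot: [-0.039, 0.999, -0.0, 0.0]
wrist_force: [-5.0, 0.1, -1.9]
opening: 0.128
grasp_force: 30.0
```

View pics/s2.png

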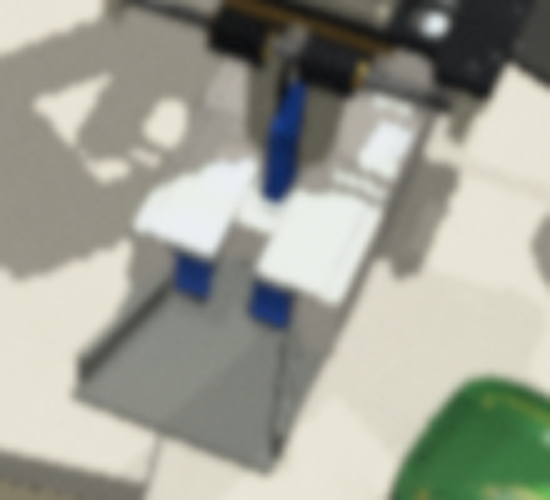

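Both blue leaves hang shut at (192,275) and (270,300) of the crop, and the vertical force has fallen to the cartridge's weight alone, so both have dropped and it did not reach the stop. Now back against the leaves.

```bash
python3 -m pendant '[[0,0,0,0,0,0,1],[0,0,0,-0.2,-0.02,0,1],[0,0,0,-0.4,-0.03,0,1],[0,0,0,-0.6,-0.05,0,1],[0,0,0,-0.8,-0.06,0,1],[0,0,0,-1,-0.08,0,1],[0,0,0,-1.2,-0.1,0,1],[0,0,0,-1.4,-0.11,0,1],[0,0,0,-1.6,-0.13,0,1],[0,0,0,-1.8,-0.14,0,1],[0,0,0,-2,-0.16,0,1],[0,0,0,-2.2,-0.18,0,1],[0,0,0,-2.4,-0.19,0,1],[0,0,0,-2.6,-0.21,0,1],[0,0,0,-2.8,-0.22,0,1],[0,0,0,-2.8,-0.22,0,1],[0,0,0,-2.8,-0.22,0,1]]'
```

```text
time_s: 13.52
eef_pos: [523.1, -137.0, 61.7]
tool_rot: [-0.039, 0.999, -0.0, -0.0]
wrist_force: [-1.7, -0.8, -1.8]
opening: 0.13
grasp_force: 30.0
```

```bash
python3 -m pendant '[[0,0,0,-0.1,-0.01,0,1],[0,0,0,-0.2,-0.02,0,1],[0,0,0,-0.3,-0.02,0,1],[0,0,0,-0.4,-0.03,0,1],[0,0,0,-0.4,-0.03,0,1]]'; python3 -m pendant '[[0,0,0,-0.05,0,-0.05,1],[0,0,0,-0.1,-0.01,-0.05,1],[0,0,0,-0.1,-0.01,-0.1,1]]'
```

```text
time_s: 14.15
eef_pos: [522.0, -137.7, 62.6]
tool_rot: [-0.039, 0.999, -0.001, 0.003]
wrist_force: [6.4, 1.3, -2.9]
opening: 0.129
grasp_force: 30.0
time_s: 14.52
eef_pos: [522.0, -138.1, 62.2]
tool_rot: [-0.039, 0.999, -0.001, 0.004]
wrist_force: [7.5, 1.2, -0.7]
opening: 0.127
grasp_force: 30.0
```

Contact with the leaves at tail x ≈ 5 mm. I'll ease the pull off, then release.

```bash
python3 -m pendant '[[0,0,0,0.2,0.02,0,1],[0,0,0,0.4,0.04,0,1],[0,0,0,0.4,0.04,0,1],[0,0,0,0.4,0.04,-0.05,1]]' 10; python3 -m pendant '[[0,0,0,0,0,0,0.8],[0,0,0,0,0,0,0.7],[0,0,0,0,0,0,0.5],[0,0,0,0,0,0,0.3],[0,0,0,0,0,0,0.3],[0,0,0,0,0,0,0.3]]'
python3 - <<'E'
from h import *
s,c=grab('wrist');cv2.imwrite('pics/w5.png',c['color'])
E
```

```text
time_s: 15.02
eef_pos: [522.4, -137.2, 60.7]
tool_rot: [-0.039, 0.999, -0.0, 0.0]
wrist_force: [-0.7, 0.5, 9.1]
opening: 0.127
grasp_force: 10.0
time_s: 15.78
eef_pos: [522.1, -136.9, 60.1]
tool_rot: [-0.039, 0.999, 0.0, -0.0]
wrist_force: [0.5, -0.4, -0.5]
opening: 0.671
grasp_force: 0.0
```

View pics/w5.png

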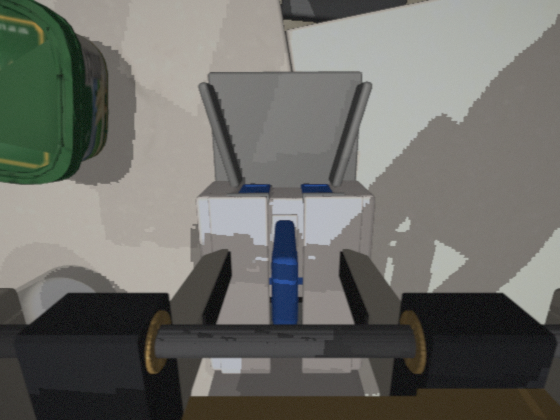

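The fingers are clear of the fin (col 285), and both blue leaf edges show shut at (257,188) and (316,188) with the cartridge behind them. Retreat straight up and check.

```bash
python3 -m pendant '[[0,0,0,0,0,1.5,0.3],[0,0,0,0,0,5,0.3],[0,0,0,0,0,10,0.3],[0,0,0,-4,0,13,0.3],[0,0,0,-10,0,14,0.3],[0,0,0,-14,0,14,0.3],[0,0,0,-16,0,14,0.3],[0,0,0,-16,0,14,0.3],[0,0,0,-16,0,14,0.3],[0,0,0,-16,0,14,0.3],[0,0,0,-16,0,14,0.3],[0,0,0,-16,0,14,0.3]]'
python3 - <<'E'
from h import *
s,c=grab('scene');d=c['color'];cv2.imwrite('pics/s3.png',cv2.resize(d[210:310,290:400],None,fx=5,fy=5,interpolation=2))
E
```

```text
time_s: 17.32
eef_pos: [362.3, -136.9, 199.9]
tool_rot: [-0.04, 0.999, 0.0, -0.0]
wrist_force: [0.2, 1.0, -0.1]
opening: 0.698
grasp_force: 0.0
```

View pics/s3.png

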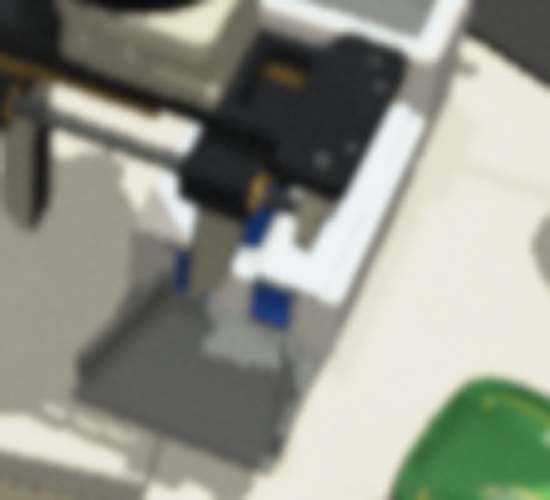

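Both leaves are still shut, at (182,270) and (270,305) of the crop, with the fin behind them and the gripper clear. Handing in.

```bash
python3 -c "from rig import ctrl; print(ctrl.hand_in())"
```

```text
the job is handed in; nothing more can be done
None
```

The fresh cartridge is in the filter unit, resting against both shut flap leaves with the gripper clear; the push never went solid, the other things were left alone, and the job was handed in at about 17 s.

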